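Swing the dosing spout over the flask and start the dose

TASK

Gently push the dosing stand's swivel arm round with a fingertip, without gripping it, until its blue nozzle points down into the mouth of the conical flask. Then press the green button on top of the column fully down to start the dose, let it spring back and take the hand away. Leave the flask, the beaker and the two jars standing where they are, and do not press the button before the nozzle is over the flask.

Things in the scene. Friction and masses are not known exactly. Their poses are not given: they have to be found in the camera images.
- stand: dosing stand, fixed to the worktop: dark round foot (104 mm across), steel column, white pump housing (66 x 84 x 92 mm high) 35 to 101 mm behind the column along the stand's +x. Origin on the column's axis at worktop height, z up; the stand's -x is its front, where the vessels stand. The swivel arm's pivot is the vertical axis through this origin. The column with its collars is 42 mm across and its head ends 169 mm above the worktop
- spout (a joint): angle of the swivel arm about the column's axis, rad. 0: the arm points along the stand's -x; it grows anticlockwise seen from above, so at angle q the arm points along (-cos q, -sin q) in the stand's frame. Stops at -1.4 and 1.4. It turns with a light, even friction (about 0.06 N m, that is some 0.6 N at 100 mm from the axis) and stays where it is left. It starts between -0.16 and 0.16
- nozzle (a point): tip of the blue nozzle, which points straight down at the arm's end, 170 mm from the column's axis and 122 mm above the worktop. The arm is a level steel tube 16 mm thick, its centre line 150 mm above the worktop; its free stretch for pushing runs from 50 to 150 mm from the column's axis. It bends down to the nozzle (16 mm thick) at its end
- dose_button (a joint): travel of the dose button, m: 0 is up, 0.006 fully down; spring, 2 N at first and 4.4 N when fully down; springs back up by itself
- button_top (a point): centre of the top of the green round dose button (32 mm across), on the column's axis 184 mm above the worktop when up; pressed straight down
- flask: clear conical flask, 74 mm across at the foot and 109 mm high, loose, the target. Origin at the centre of its underside, on its axis; the mouth is on the same axis at the top
- beaker: clear glass beaker, 54 mm across, 70 mm high, loose, not to be moved. Origin at the centre of its underside
- jar_amber: dark amber jar with a white cap and a purple-banded label, 54 mm across, 71 mm high, loose, not to be moved. Origin at the centre of its underside
- jar_brown: brown jar with a white cap and a green-banded label, 60 mm across, 87 mm high, loose, not to be moved. Origin at the centre of its underside. Flask, beaker and the two jars stand in any order in four places on the circle under the nozzle, at about -1.05, -0.45, 0.45 and 1.05 rad of the arm's angle
Mind the look-alikes: they are no part of the job. What is shaped like the flask but red or yellow is not meant.

How it is judged:
On the way, in this order (a step that is already met when the one before it is completed fails the run):
1. the nozzle stands over the flask's mouth (horizontal distance between nozzle and flask below 0.012 m and value of joint dose_button below 0.0015 m), for 0.3 s.
2. the dose button is pressed fully down with the nozzle over the flask (horizontal distance between nozzle and flask below 0.012 m and value of joint dose_button above 0.0048 m), for 0.1 s.
At the end, for the whole second after the job is handed in: the nozzle's tip is within 12 mm, horizontally, of the flask's axis; the dose button has sprung back up (within 1.5 mm); flask, beaker and both jars stand upright, at rest, within 12 mm of where they stood (all of step 1 and distance of each of flask, beaker, jar_amber, jar_brown from where it was at the start of the episode below 0.012 m and angle between each of flask, beaker, jar_amber, jar_brown's own z axis and vertical below 0.1 rad and linear speed of each of flask, beaker, jar_amber, jar_brown below 0.02 m/s); the robot touches nothing.
It fails at once if the conical flask was lifted, shifted by more than 12 mm or tipped (distance of flask from where it was at the start of the episode above 0.012 m or angle between flask's own z axis and vertical above 0.2 rad).
It fails at once if the beaker was lifted, shifted by more than 12 mm or tipped (distance of beaker from where it was at the start of the episode above 0.012 m or angle between beaker's own z axis and vertical above 0.2 rad).
It fails at once if one of the two jars was lifted, shifted by more than 12 mm or tipped (distance of any of jar_amber, jar_brown from where it was at the start of the episode above 0.012 m or angle between any of jar_amber, jar_brown's own z axis and vertical above 0.2 rad).
It fails at once if the dose button was pushed in more than 3 mm while the nozzle was not over the flask's mouth (value of joint dose_button above 0.003 m and horizontal distance between nozzle and flask above 0.014 m).
It fails at once if the spout arm was gripped or forced (more than 25 N on it) (contact force between any of the fingers, the arm and spout above 25 N).
It also fails if it takes over 48 s, if anything falls off the work surface, if the arm or the gripper's body presses on something with over 40 N, if the wrist force passes 120 N, or if a joint passes its speed limit or range.

ROBOT

A 6-joint arm with a two-finger parallel gripper is mounted at the origin on a cart in front of the work surface, level with it; the furniture and walls round the work are solid. World frame = base frame: x ahead of the robot, y to its left, z up, the work surface at z = 0. Lengths are in m, angles in rad, forces in N, time in s.
With the tool pointing down it reaches from about 0.35 to 0.775 m from the base axis. Payload 7.3 kg.
Tool frame: the origin (TCP) lies midway between the tips of the shut fingers; the grasp point (between the pads) lies 19 mm behind it (arm.grip_point_offset is the distance from the TCP to the grasp point, in m); z points along the fingers, y is the line along which they close (so a half turn about z gives the same grasp; the last joint's range is limited). The gripper opens to 92 mm and grips with 3 to 60 N. Pads are 19 mm wide; open, the fingers measure 130 mm over their backs; the gripper's body (75 mm by 190 mm) begins 47 mm behind the grasp point.
Start: joints at [-1.345, 0.342, 1.524, -0, 1.275, -0.146], TCP at [0.191, -0.489, 0.227] pointing down, gripper open.
Joint ranges: [-2.53, 2.53], [-0.77, 2.02], [0.04, 2.7], [-1, 4.14], [0.28, 2.66], [-3.11, 3.11]. Speed limits (rad/s): [2.57, 2.57, 3.14, 3.14, 3.14, 3.14].

INTERFACE

Orientations are given as a rotation vector (axis times angle).
In Python, from rig import arm gives the robot as it stands.
- The arm moves only by the shell command python3 -m creep 'ROWS' [FORCE]. ROWS is JSON, a list of rows, each a list of 7 numbers: the finger opening in m, from 0 to 0.0918, then the shift along the tool's x, y, z in m, then the turn, a rotation vector about the tool's x, y, z in units of 6 degrees (1.0 is 6 degrees). In form: [[jaw, x, y, z, ax, ay, az], ...]. A call has 1 to 8 rows; each row is the pose to reach, as a shift and turn from the pose commanded when the call began, along the tool's axes at that moment; what a row does not reach only later rows make up. A row lasts 1/10 s, in which the tool goes at most 50 mm and 8.59 degrees, less where a joint would pass 70% of its speed; a pose out of reach is approached as far as the arm can. A call with a gripper value outside its range is refused whole. The fingers move at their own pace and stop on an object; FORCE is the grip in N (left out, the last holds). Time passes only in rows, so rows that repeat a pose let the fingers close. It gives the time, the measured TCP pose, the force, the opening and the grip force at its end, in the units of the state.
- arm.state(): the state, without advancing time (a new reading comes with each control period).
- arm.get_image(name): name is "scene" or "top"; returns the picture (420x560x3 uint8, red, green, blue); there is no depth.
- arm.calibration(name): a dict with "fx", "fy", "cx", "cy" (pixels), "extrinsics" (4x4, takes a point from camera to world coordinates). Camera axes: x right, y down, z forward; pixel columns grow to the right and rows downward; lengths in m; the calibration is good to about 2 mm. A picture is of the moment at which its call begins. calibration takes no time and is no camera call.
- arm.close_job(): hands the job in; it is judged then, once.
Trained networks look in the newest picture that a camera, given by its name, has taken for a name from the list of things; names that differ only in an ending like _2 or _b are one class to them, and where a whole thing is asked for, a point or a joint stands for the part that bears it (a point fixed in the world has none). Each returns a list of dicts, best first, with "p" (0 to 1); they miss things now and then, are a little off and sometimes report something else, mostly with a low value. They report only what shows in the picture. A call takes as long as a camera call. They do not tell look-alikes from the thing itself.
- arm.boxes_of(camera, target): "at" ([x, y, z] in m, in the coordinates of the camera as it stood for that picture, good to about 4 mm: the middle of the surface that is visible of it).
- arm.cut_out(camera, target): "pixels" (420x560 bool, what is visible of it).
- arm.spot_point(camera, target): "at" ([x, y, z] in m, in the coordinates of the camera as it stood for that picture, good to about 4 mm: a listed point, or the origin of a listed thing).
The state is a dict: "t": time; "q": joint angles; "qd": joint speeds; "effort": joint torques, N m; "position": TCP position; "eef_rot": TCP orientation; "force": force on the tool from outside, world axes, zero at the start; "wrist_torque": the same for the moment, N m; "gripper_width": finger opening in m; "grasp_force": force on a finger pad.
Only numpy, scipy, OpenCV 4.12 (cv2) and the standard library are available. Lean on these libraries where they do the work, as an engineer would, in place of code of your own. Each camera call takes 0.05 s, during which the arm holds its last target. There are 200 camera calls.

## Working session

There is one attempt and no reset: what is moved stays moved. The work goes in short steps, Python scripts to look and compute and a shell command to move; the robot and the scene stay as the last step left them, time stands still between calls to the robot, and variables do not carry over. Pictures are saved under pics/ and viewed, at most 10 in all, crops included, and the job is handed in when it is done.

```bash
mkdir -p pics; cat > h.py <<'E'
from rig import arm
import numpy as np, cv2
from scipy.spatial.transform import Rotation as R
def snap(c,f):
    im=arm.get_image(c); cv2.imwrite(f'pics/{f}.png',im[:,:,::-1]); return im
def w(c,p):
    return (np.array(arm.calibration(c)['extrinsics'])@np.r_[p,1])[:3]
def pts(c,names):
    for n in names:
        for d in arm.spot_point(c,n)[:3]: print(c,n,round(d['p'],2),w(c,d['at']).round(4))
def pix(c,p):
    k=arm.calibration(c);q=np.linalg.inv(np.array(k['extrinsics']))@np.r_[p,1]
    return (k['fx']*q[0]/q[2]+k['cx'],k['fy']*q[1]/q[2]+k['cy'])
E
python3 - <<'E'
from h import *
for c in('scene','top'):
    snap(c,c+'0'); pts(c,['stand','nozzle','button_top','flask','beaker','jar_amber','jar_brown'])
s=arm.state();print(s['t'],s['position'],s['eef_rot'],R.from_rotvec(s['eef_rot']).as_matrix().round(3))
E
```

```text
scene stand 0.66 [ 0.6218 -0.024   0.0008]
scene nozzle 0.68 [ 0.4623 -0.0884  0.1212]
scene button_top 0.57 [ 0.6183 -0.0263  0.1797]
scene flask 0.9 [ 5.512e-01 -3.286e-01 -3.000e-04]
scene flask 0.62 [ 0.5814 -0.1974 -0.0036]
scene flask 0.53 [4.966e-01 8.530e-02 2.000e-04]
scene beaker 0.9 [ 0.4945  0.0912 -0.0012]
scene jar_amber 0.57 [ 0.4516  0.0017 -0.0025]
top stand 0.8 [ 0.6262 -0.03   -0.0023]
top nozzle 0.83 [ 0.4639 -0.0935  0.1229]
top button_top 0.64 [ 0.6252 -0.0304  0.184 ]
top button_top 0.47 [ 0.5864 -0.1958  0.0028]
top flask 0.98 [ 0.3371 -0.181   0.0045]
top flask 0.87 [ 5.534e-01 -3.292e-01  4.000e-04]
top flask 0.6 [ 0.586  -0.1947  0.0034]
top beaker 0.93 [0.4998 0.0867 0.0031]
top jar_amber 0.64 [ 0.4553 -0.0038 -0.002 ]
top jar_amber 0.3 [ 6.24e-01 -2.86e-02  4.00e-04]
top jar_brown 0.95 [ 4.962e-01 -1.381e-01 -4.000e-04]
0.8 [ 0.19075559 -0.48912706  0.22675643] [ 3.08734473e+00  5.80669894e-01 -1.04093615e-05] [[ 0.932  0.363  0.   ]
 [ 0.363 -0.932 -0.   ]
 [-0.     0.    -1.   ]]
```

View pics/scene0.png

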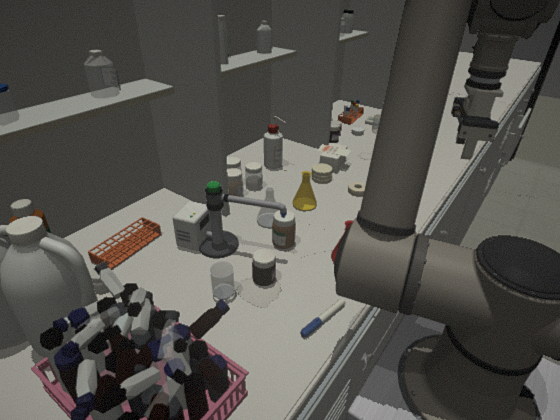

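View pics/top0.png

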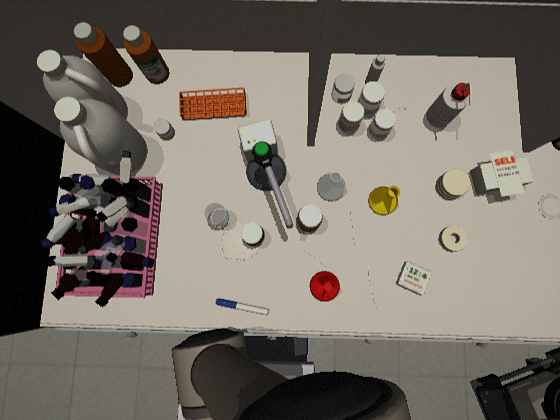

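The top view shows the clear flask at pixel (331,187), near world (0.584, -0.196). The yellow (383,200) and red (324,286) look-alikes are ignored. The column is at about (0.624, -0.029). The nozzle (290,238) is between the amber jar (252,234) and the brown jar (310,219). The arm therefore has to swing towards -y by about 0.96 rad, and I'll push it from its +y side.

```bash
python3 -m creep '[[0,0.04,-0.028,0,0,0,0],[0,0.08,-0.056,0,0,0,0],[0,0.12,-0.084,0,0,0,0],[0,0.16,-0.112,0,0,0,0],[0,0.2,-0.14,0,0,0,0],[0,0.24,-0.168,0,0,0,0],[0,0.28,-0.196,0,0,0,0],[0,0.32,-0.224,0,0,0,0]]' 10
python3 -m creep '[[0,0.04,-0.03,0,0,0,0],[0,0.08,-0.06,0,0,0,0],[0,0.12,-0.09,0,0,0,0],[0,0.142,-0.104,0,0,0,0],[0,0.142,-0.104,0,0,0,0],[0,0.142,-0.104,0,0,0,0]]'
python3 - <<'E'
from h import *
snap('top','top1');print(pix('top',[.501,-.016,.227]))
pts('top',['nozzle','button_top','flask'])
E
```

```text
t: 1.6
position: [0.4083, -0.1624, 0.227]
eef_rot: [3.087, 0.58, 0.001]
force: [0.9, -0.2, 0.1]
gripper_width: 0.0323
grasp_force: 0.0
t: 2.2
position: [0.5018, -0.0155, 0.2265]
eef_rot: [3.087, 0.583, -0.001]
force: [-0.1, -0.2, -0.3]
gripper_width: 0.0006
grasp_force: 0.0
(np.float64(250.9826501397804), np.float64(199.771687070424))
top nozzle 0.63 [ 0.4644 -0.089   0.1213]
top nozzle 0.62 [ 0.4967 -0.1376  0.0006]
top flask 0.89 [ 0.551  -0.3297 -0.0008]
top flask 0.71 [ 0.3343 -0.1808  0.0057]
top flask 0.55 [ 0.5854 -0.196   0.005 ]
```

View pics/top1.png

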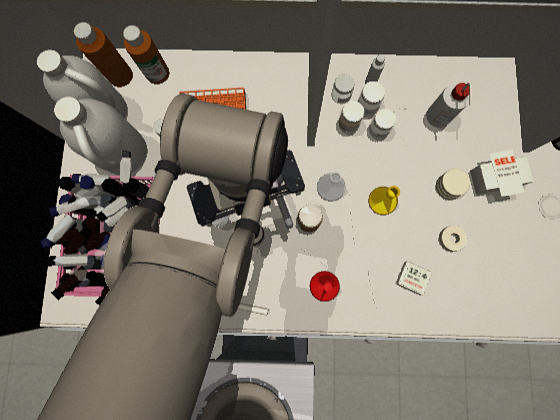

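The gripper is behind the arm on its +y side and clear of it, and the flask is still visible at (331,187). Next I'll descend and work out the arc.

```bash
python3 -m creep '[[0,0,0,0.03,0,0,0],[0,0,0,0.06,0,0,0],[0,0,0,0.086,0,0,0],[0,0,0,0.086,0,0,0]]'
python3 - <<'E'
from h import *
s=arm.state();p0=np.array(s['position']);M=R.from_rotvec(s['eef_rot']).as_matrix();print(p0)
C=np.array([.6235,-.0285])
for ph in np.arange(.373,1.4,.08):
    c=C+.11*np.array([-np.cos(ph),-np.sin(ph)])-.027*np.array([np.sin(ph),-np.cos(ph)])
    print(round(ph,3),c.round(3),(M.T@np.r_[c-p0[:2],0]).round(4)[:2],'az',round(-np.degrees(ph-.373)/6,2))
E
```

```text
t: 2.8
position: [0.4995, -0.0163, 0.138]
eef_rot: [-3.086, -0.578, 0.01]
force: [-0.1, -0.2, 0.4]
gripper_width: 0.0008
grasp_force: 0.0
[ 0.49954857 -0.01629507  0.13800022]
0.373 [ 0.511 -0.043] [0.0011 0.0295] az -0.0
0.453 [ 0.513 -0.052] [-0.0007  0.0384] az -0.76
0.533 [ 0.515 -0.061] [-0.0018  0.0474] az -1.53
0.613 [ 0.518 -0.07 ] [-0.0021  0.0565] az -2.29
0.693 [ 0.522 -0.078] [-0.0017  0.0655] az -3.06
0.773 [ 0.526 -0.086] [-0.0006  0.0745] az -3.82
0.853 [ 0.531 -0.094] [0.0012 0.0834] az -4.58
0.933 [ 0.536 -0.101] [0.0037 0.0921] az -5.35
1.013 [ 0.542 -0.108] [0.0069 0.1005] az -6.11
1.093 [ 0.549 -0.114] [0.0108 0.1087] az -6.88
1.173 [ 0.556 -0.119] [0.0153 0.1166] az -7.64
1.253 [ 0.563 -0.125] [0.0204 0.1241] az -8.4
1.333 [ 0.571 -0.129] [0.0262 0.1311] az -9.17
```

```bash
python3 -m creep '[[0,0,0.012,0,0,0,0],[0,0,0.022,0,0,0,0],[0,0,0.03,0,0,0,0],[0,-0.001,0.038,0,0,0,-0.76],[0,-0.002,0.047,0,0,0,-1.53],[0,-0.002,0.056,0,0,0,-2.29],[0,-0.002,0.056,0,0,0,-2.29]]'
python3 - <<'E'
from h import *
arm.get_image('scene');pts('scene',['nozzle','stand'])
arm.get_image('top');pts('top',['nozzle'])
E
```

```text
t: 3.5
position: [0.5215, -0.0702, 0.1417]
eef_rot: [2.995, 0.944, 0.003]
force: [0.2, -0.4, -0.3]
gripper_width: 0.0003
grasp_force: 0.0
scene nozzle 0.74 [ 0.4871 -0.128   0.1197]
scene stand 0.9 [ 6.248e-01 -2.230e-02 -2.000e-04]
top nozzle 0.4 [ 0.4818 -0.1287  0.1198]
```

The push follows the plan: the nozzle is at phi ≈ 0.62. I'll recompute in the present tool axes.

```bash
python3 - <<'E'
from h import *
a=np.radians(-68.7+2.29*6);M=np.array([[-np.sin(a),np.cos(a)],[np.cos(a),np.sin(a)]])
C=np.array([.6235,-.0285])
f=lambda ph:C+.11*np.array([-np.cos(ph),-np.sin(ph)])-.027*np.array([np.sin(ph),-np.cos(ph)])
for ph in np.arange(.613,1.4,.08):
    print(round(ph,3),(M@(f(ph)-f(.613))).round(4),'az',round(-np.degrees(ph-.613)/6,2))
E
```

```text
0.613 [0. 0.] az -0.0
0.693 [-0.0018  0.0089] az -0.76
0.773 [-0.0029  0.0179] az -1.53
0.853 [-0.0032  0.0269] az -2.29
0.933 [-0.0029  0.036 ] az -3.06
1.013 [-0.0018  0.045 ] az -3.82
1.093 [0.     0.0538] az -4.58
1.173 [0.0025 0.0626] az -5.35
1.253 [0.0057 0.071 ] az -6.11
1.333 [0.0096 0.0792] az -6.88
```

```bash
python3 -m creep '[[0,-0.002,0.009,0.001,0,0,-0.76],[0,-0.003,0.018,0.001,0,0,-1.53],[0,-0.003,0.027,0.001,0,0,-2.29],[0,-0.003,0.036,0.001,0,0,-3.06],[0,-0.002,0.045,0.001,0,0,-3.82],[0,0,0.054,0.001,0,0,-4.58],[0,0.002,0.062,0.001,0,0,-5.3],[0,0.002,0.062,0.001,0,0,-5.3]]'
python3 - <<'E'
from h import *
snap('scene','s2');pts('scene',['nozzle','flask','stand'])
snap('top','t2');pts('top',['nozzle','flask','beaker','jar_brown'])
E
```

```text
t: 4.55
position: [0.5583, -0.1184, 0.1397]
eef_rot: [2.622, 1.73, 0.0]
force: [0.2, 0.3, 0.8]
gripper_width: 0.0008
grasp_force: 0.0
scene flask 0.75 [ 0.333  -0.1811  0.0042]
scene flask 0.73 [ 0.5521 -0.3299  0.0009]
scene flask 0.62 [ 0.5887 -0.196  -0.0009]
scene stand 0.58 [ 0.6255 -0.021   0.0023]
top flask 0.75 [ 5.502e-01 -3.287e-01 -4.000e-04]
top flask 0.75 [ 3.366e-01 -1.820e-01  3.000e-04]
top flask 0.72 [ 0.5876 -0.1925  0.0023]
top beaker 0.54 [0.5008 0.0845 0.0016]
```

View pics/t2.png

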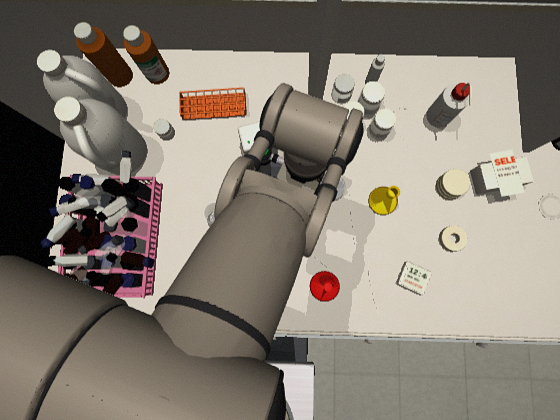

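View pics/s2.png

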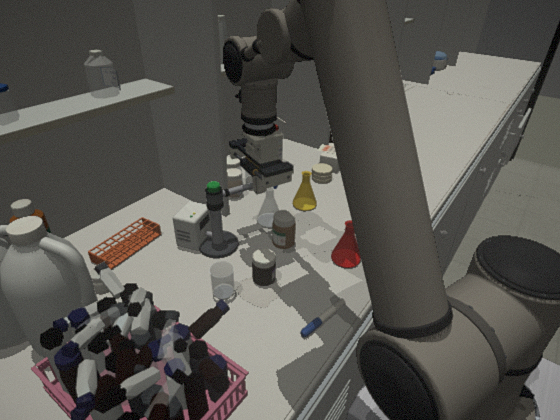

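The top view is blocked by the arm, but the scene view shows the swivel arm just short of the flask (267,200), with every vessel still standing. Averaging the flask readings gives (0.586, -0.195), so the target is phi ≈ 1.345. I'll push to about 1.32, back off and measure.

```bash
python3 -m creep '[[0,-0.002,0.008,0,0,0,-0.73],[0,-0.003,0.017,0,0,0,-1.45],[0,-0.003,0.017,0,0,0,-1.45]]'
python3 -m creep '[[0,0,-0.015,0,0,0,0],[0,0,-0.03,0,0,0,0],[0,0,-0.03,-0.04,0,0,0],[0,0,-0.03,-0.08,0,0,0],[0,0,-0.07,-0.1,0,0,0],[0,0,-0.12,-0.1,0,0,0],[0,0,-0.17,-0.1,0,0,0],[0,0,-0.17,-0.1,0,0,0]]'
python3 - <<'E'
from h import *
for c in('scene','top'):
    snap(c,c+'3'); 
    for i in range(3): pts(c,['nozzle','button_top','flask'])
E
```

```text
t: 5.3
position: [0.5728, -0.1281, 0.1397]
eef_rot: [2.483, 1.924, 0.0]
force: [-0.6, -0.8, -0.2]
gripper_width: 0.0003
grasp_force: 0.0
t: 6.1
position: [0.4009, -0.0825, 0.2388]
eef_rot: [-2.481, -1.919, 0.005]
force: [0.3, -0.0, -0.2]
gripper_width: 0.0004
grasp_force: 0.0
scene nozzle 0.83 [ 0.5811 -0.192   0.1199]
scene button_top 0.54 [ 0.6212 -0.0292  0.1804]
scene flask 0.96 [ 5.533e-01 -3.291e-01 -1.000e-04]
scene flask 0.56 [ 0.3344 -0.1811  0.0029]
scene nozzle 0.83 [ 0.5811 -0.192   0.1199]
scene button_top 0.54 [ 0.6212 -0.0292  0.1804]
scene flask 0.96 [ 5.533e-01 -3.291e-01 -1.000e-04]
scene flask 0.56 [ 0.3344 -0.1811  0.0029]
scene nozzle 0.83 [ 0.5811 -0.192   0.1199]
scene button_top 0.54 [ 0.6212 -0.0292  0.1804]
scene flask 0.96 [ 5.533e-01 -3.291e-01 -1.000e-04]
scene flask 0.56 [ 0.3344 -0.1811  0.0029]
top nozzle 0.82 [ 0.5815 -0.1939  0.1196]
top button_top 0.57 [ 0.6245 -0.0274  0.1857]
top flask 0.83 [ 5.867e-01 -1.961e-01 -4.000e-04]
top flask 0.75 [ 0.5479 -0.3282  0.0021]
top flask 0.59 [ 0.3368 -0.1823  0.0017]
top nozzle 0.82 [ 0.5815 -0.1939  0.1196]
top button_top 0.57 [ 0.6245 -0.0274  0.1857]
top flask 0.83 [ 5.867e-01 -1.961e-01 -4.000e-04]
top flask 0.75 [ 0.5479 -0.3282  0.0021]
top flask 0.59 [ 0.3368 -0.1823  0.0017]
top nozzle 0.82 [ 0.5815 -0.1939  0.1196]
top button_top 0.57 [ 0.6245 -0.0274  0.1857]
top flask 0.83 [ 5.867e-01 -1.961e-01 -4.000e-04]
top flask 0.75 [ 0.5479 -0.3282  0.0021]
top flask 0.59 [ 0.3368 -0.1823  0.0017]
```

View pics/top3.png

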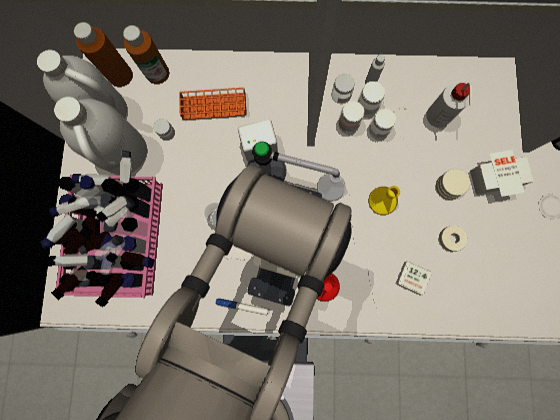

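```bash
python3 - <<'E'
from h import *
a=cv2.imread('pics/top3.png')[140:220,280:370];b=cv2.imread('pics/top0.png')[140:220,280:370]
s=cv2.imread('pics/scene3.png')[165:245,230:320]
im=np.hstack([a,b,s]);cv2.imwrite('pics/z.png',cv2.resize(im,None,fx=2.9,fy=2.9,interpolation=2))
k=np.array([280,140])
for n,p in [('noz',[.5813,-.193,.122]),('mouth',[.586,-.1954,.109]),('foot',[.586,-.1954,0])]:print(n,(np.array(pix('top',p))-k).round(1)*2.9,(np.array(pix('scene',p))-[50,165]).round(1)*2.9)
E
```

```text
noz [158.92 105.27] [637.42  53.65]
mouth [160.08 104.11] [634.81  63.22]
foot [145.29 135.72] [634.23 158.92]
```

View pics/z.png

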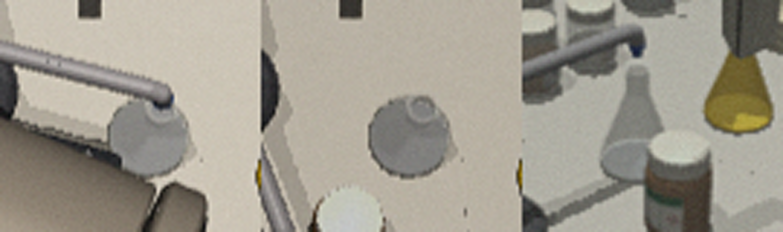

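The nozzle is over the mouth in both views: in the scene crop the tip is at (638,55) and the mouth at (637,67), and in the top crop they agree to about 1–2 px. I estimate the offset at 5 mm or less. Next is the button.

```bash
python3 - <<'E'
from h import *
s=arm.state();M=R.from_rotvec(s['eef_rot']).as_matrix();print(s['t'],s['position'],(M.T@(np.array([.6235,-.028,.2])-s['position'])).round(4))
E
```

```text
7.1 [ 0.40758387 -0.08522912  0.23973734] [0.1093 0.1948 0.0398]
```

```bash
python3 -m creep '[[0,0.02,0.036,0,0,0,0],[0,0.04,0.07,0,0,0,0],[0,0.06,0.106,0,0,0,0],[0,0.08,0.142,0,0,0,0],[0,0.1,0.178,0,0,0,0],[0,0.109,0.194,0,0,0,0],[0,0.109,0.194,0.03,0,0,0],[0,0.109,0.194,0.038,0,0,0]]'
python3 -m creep '[[0,0,0,0,0,0,0],[0,0,0,0,0,0,0]]'
```

```text
t: 7.9
position: [0.6215, -0.0276, 0.1983]
eef_rot: [-2.48, -1.922, 0.006]
force: [-0.9, 0.1, -0.6]
gripper_width: 0.0
grasp_force: 0.0
t: 8.1
position: [0.6227, -0.0283, 0.2027]
eef_rot: [2.483, 1.923, 0.001]
force: [0.3, 0.3, 0.3]
gripper_width: 0.0004
grasp_force: 0.0
```

```bash
python3 -m creep '[[0,0,0,0.008,0,0,0],[0,0,0,0.015,0,0,0],[0,0,0,0.019,0,0,0],[0,0,0,0.022,0,0,0],[0,0,0,0.024,0,0,0],[0,0,0,0.024,0,0,0]]'
python3 -m creep '[[0,0,0,0.001,0,0,0],[0,0,0,0.002,0,0,0],[0,0,0,0.002,0,0,0]]'
```

```text
t: 8.7
position: [0.6225, -0.0282, 0.1784]
eef_rot: [2.483, 1.924, -0.0]
force: [-2.7, 0.1, 3.0]
gripper_width: 0.0002
grasp_force: 2.1
t: 9.0
position: [0.6225, -0.0282, 0.1781]
eef_rot: [2.482, 1.923, 0.001]
force: [-5.9, 0.2, 14.0]
gripper_width: 0.0005
grasp_force: 7.1
```

The force reached 14 N, well above the 4.4 N full-travel spring force, so the button is at its stop. I'll hold briefly, then lift off and retreat.

```bash
python3 -m creep '[[0,0,0,0.0005,0,0,0],[0,0,0,0.0005,0,0,0],[0,0,0,-0.02,0,0,0],[0,0,0,-0.06,0,0,0],[0,-0.02,-0.036,-0.06,0,0,0],[0,-0.05,-0.08,-0.06,0,0,0],[0,-0.08,-0.13,-0.06,0,0,0],[0,-0.11,-0.18,-0.06,0,0,0]]'
python3 -m creep '[[0,0,0,0,0,0,0],[0,0,0,0,0,0,0],[0,0,0,0,0,0,0],[0,0,0,0,0,0,0],[0,0,0,0,0,0,0]]'
python3 - <<'E'
from h import *
for c in('scene','top'):
    snap(c,c+'4'); pts(c,['nozzle','button_top','flask','beaker','jar_brown','jar_amber'])
a=cv2.imread('pics/top4.png')[120:260,190:370];s=cv2.imread('pics/scene4.png')[165:305,180:320]
cv2.imwrite('pics/z4.png',cv2.resize(np.hstack([a,s]),None,fx=2.4,fy=2.4))
E
```

```text
t: 9.8
position: [0.4381, -0.0842, 0.2355]
eef_rot: [2.483, 1.925, 0.0]
force: [1.2, -1.0, 0.6]
gripper_width: 0.0004
grasp_force: 0.0
t: 10.3
position: [0.4407, -0.0838, 0.2354]
eef_rot: [-2.482, -1.925, 0.0]
force: [-0.7, -0.5, 0.4]
gripper_width: 0.0004
grasp_force: 0.0
scene nozzle 0.84 [ 0.582  -0.1919  0.118 ]
scene button_top 0.45 [ 0.6232 -0.0286  0.1832]
scene flask 0.8 [ 0.5533 -0.3303  0.0014]
scene flask 0.59 [ 0.5875 -0.1965 -0.0018]
scene flask 0.57 [ 0.3332 -0.1791  0.003 ]
scene beaker 0.85 [ 0.4956  0.0882 -0.0019]
scene jar_brown 0.92 [ 0.4952 -0.1354 -0.0018]
scene jar_amber 0.57 [ 0.4508  0.0012 -0.0032]
top nozzle 0.68 [ 0.5848 -0.1938  0.1215]
top button_top 0.59 [ 0.6254 -0.0279  0.182 ]
top flask 0.9 [ 0.3372 -0.1794  0.0032]
top flask 0.59 [ 0.5482 -0.3297 -0.001 ]
top beaker 0.66 [0.4964 0.0866 0.0011]
top jar_brown 0.37 [ 0.4969 -0.14   -0.0015]
top jar_amber 0.54 [ 0.4536 -0.0081 -0.0012]
```

View pics/z4.png

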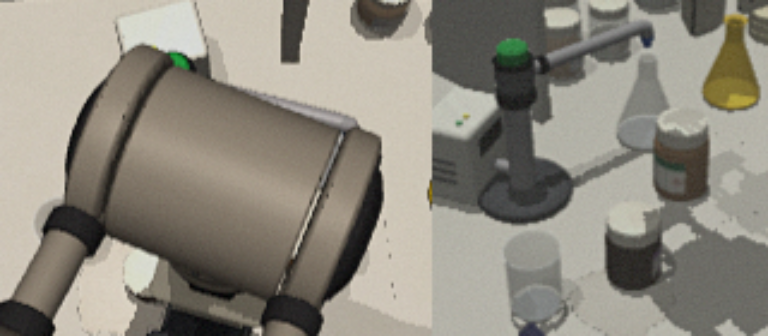

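The scene crop shows the nozzle above the flask mouth, the button up again and all the vessels where they were. The hand is clear, so I'm handing in.

```bash
python3 -c "
from rig import arm
print(arm.close_job())"
```

```text
the job is handed in; nothing more can be done
None
```

The job is handed in, with no verdict shown: the nozzle sits within an estimated 5 mm of the flask's axis, the button was pressed to its stop (14 N) and has sprung back, the vessels stand in place, and the hand is clear.

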